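# Load a blue ribbon roll on its spindle and cap it

## Robot

A 6-joint arm with a two-finger parallel gripper is mounted at the origin on a cart in front of the work surface, level with it; the furniture and walls round the work are solid. World frame = base frame: x ahead of the robot, y to its left, z up, the work surface at z = 0. Lengths are in m, angles in degrees, forces in N, time in s.
With the tool pointing down it reaches from about 0.4 to 0.825 m from the base axis. Payload 7 kg.
Tool frame: the origin (TCP) lies midway between the tips of the shut fingers; the grasp point (between the pads) lies 19 mm behind it; z points along the fingers, y is the line along which they close (so a half turn about z gives the same grasp; the last joint's range is limited). The gripper opens to 88 mm and grips with 3 to 60 N. Pads are 19 mm wide; open, the fingers measure 130 mm over their backs; the gripper's body (78 mm by 193 mm) begins 47 mm behind the grasp point.
Start: joints at [-49.612, 20.546, 0.682, 0, -70.136, -16.507], TCP at [0.273, -0.617, 0.198] pointing down, gripper open.
Joint ranges: [-176.03, 176.03], [-82.01, 121.73], [-58.28, 71.71], [-173.87, 95.51], [-174.79, -0.11], [-173.66, 173.66]. Speed limits (degrees/s): [136.94, 136.94, 172.46, 180, 180, 180].

## Interface

Orientations are given as [roll, pitch, yaw] about the fixed x, y, z axes, in that order (R = Rz(yaw) Ry(pitch) Rx(roll)).
In Python, from plant import r gives the robot as it stands.
- The arm moves only by the tool drive_tool, never from a script. Its argument "commands" is a list of rows, each an object of numbers: "hand": the closure, from 0 (fully open) to 1 (shut); "tx", "ty", "tz": the shift along the world's x, y, z scaled (see below); "turn": the turn about the world's z scaled (see below). A call has 1 to 10 rows; each row is the pose to reach, as a shift and turn from the pose commanded when the call began; what a row does not reach only later rows make up. The controller multiplies each number of a shift by 0.6 m and each number of a turn by 90 degrees. A row lasts 1/10 s, in which the tool goes at most 50 mm and 8.59 degrees, less where a joint would pass 70% of its speed; a pose out of reach is approached as far as the arm can. A call with a number of a shift or a turn outside -1 to 1 is refused whole. A call with a gripper value outside its range is refused whole. The fingers move at their own pace and stop on an object; "grip_force" is the grip in N (left out, the last holds). Time passes only in rows, so rows that repeat a pose let the fingers close. It gives the time, the measured TCP pose, the force, the opening and the grip force at its end, in the units of the state.
- r.get_state(): the state, without advancing time (a new reading comes with each control period).
- r.capture(name): name is "scene" or "top"; returns a dict with "frame" (420x560x3 uint8, red, green, blue), "fx", "fy", "cx", "cy" (pixels), "world_from_camera" (4x4, takes a point from camera to world coordinates). Camera axes: x right, y down, z forward; pixel columns grow to the right and rows downward; lengths in m; the calibration is good to about 2 mm. A picture is of the moment at which its call begins. There is no depth.
- r.close_job(): hands the job in; it is judged then, once.
Trained networks look in the newest picture that a camera, given by its name, has taken for a name from the list of things; names that differ only in an ending like _2 or _b are one class to them, and where a whole thing is asked for, a point or a joint stands for the part that bears it (a point fixed in the world has none). Each returns a list of dicts, best first, with "score" (0 to 1); they miss things now and then, are a little off and sometimes report something else, mostly with a low value. They report only what shows in the picture. A call takes as long as a camera call.
- r.trace(label, camera): "pixels" (420x560 bool, what is visible of it) and "extent" ([left, top, right, bottom] in pixels, round what is visible of it).
The state is a dict: "time_s": time; "joints": joint angles; "qd": joint speeds; "joint_torque": joint torques, N m; "tcp_pos": TCP position; "eef_rot": TCP orientation; "contact_force": force on the tool from outside, world axes, zero at the start; "moment": the same for the moment, N m; "gripper_width": finger opening in m; "gripper_force": force on a finger pad.
Only numpy, scipy, OpenCV 4.12 (cv2) and the standard library are available. Lean on these libraries where they do the work, as an engineer would, in place of code of your own. Each camera call takes 0.05 s, during which the arm holds its last target. There are 200 camera calls.

## Task

Load the ribbon stand for the cassette printer: put the blue ribbon roll over the upright spindle, all the way down on its seat, and then put the red cap over the spindle so that it sits flat on top of the blue roll. Leave the black roll where it stands, and let go of everything at the end.

Things in the scene. Friction and masses are not known exactly. Their poses are not given: they have to be found in the camera images.
- stand_seat (a point): point on the spindle's axis at the level of the seat on which the roll must rest, 20 mm above the work surface. The ribbon stand is fixed: a grey round base 110 mm in diameter and 8 mm high, on it a black round seat 54 mm in diameter whose top is at this point, and out of the seat an upright steel spindle 12 mm in diameter that ends, tapered over its last 12 mm, 74 mm above the seat (94 mm above the work surface). z points up.
- blue_roll_center (a point): centre, half-way up, of the loose blue ribbon roll: a tube standing on end on the work surface, blue film on a cardboard core, 60 mm outside diameter, 46 mm high, 0.10 to 0.19 kg, with a 34 mm bore right through along its z axis, open above and below. On its seat this point lies 23 mm above stand_seat.
- cap_center (a point): centre, half-way up, of the loose red retaining cap: a ribbed round cap 48 mm outside diameter, 40 mm high, about 0.06 kg, with a white spot on its closed top. It stands with its open side down; the socket below is 32 mm wide and 34 mm deep along its z axis. It is wider than the bore of the roll: it goes over the 28 mm of spindle that stand out of a seated roll and rests on the roll's top, 46 mm above the seat, and this point then lies 66 mm above stand_seat.
- black_roll_center (a point): centre, half-way up, of the loose black ribbon roll, of the same shape and size as the blue one (60 mm outside, 46 mm high); it is not wanted now and stays where it is.

How it is judged (in metres and radians):
On the way, in this order (a step that is already met when the one before it is completed fails the run):
1. the blue roll is on the spindle, down on its seat, with the cap not yet over it (horizontal distance between blue_roll_center and stand_seat below 0.015 m and z of blue_roll_center in the frame of stand_seat between 0.017 and 0.029 m and angle between blue_roll_center's own z axis and vertical below 0.17 rad and not (horizontal distance between cap_center and stand_seat below 0.015 m and z of cap_center in the frame of stand_seat between 0.059 and 0.073 m and angle between cap_center's own z axis and vertical below 0.17 rad)), for 0.2 s.
2. the red cap is over the spindle, on top of the blue roll (horizontal distance between each of blue_roll_center, cap_center and stand_seat below 0.015 m and z of blue_roll_center in the frame of stand_seat between 0.017 and 0.029 m and angle between each of blue_roll_center, cap_center's own z axis and vertical below 0.17 rad and z of cap_center in the frame of stand_seat between 0.059 and 0.073 m), for 0.2 s.
At the end, for the whole second after the job is handed in: spindle through the blue roll: roll centre within 15 mm of its axis and 17 to 29 mm above the seat; red cap over the spindle on top: centre within 15 mm of the axis and 59 to 73 mm above the seat; both tilted under 10 degrees; black roll within 30 mm of its start (all of step 2 and distance of black_roll_center from where it was at the start of the episode below 0.03 m); the robot touches nothing.
It fails at once if the black roll is moved by more than 30 mm (distance of black_roll_center from where it was at the start of the episode above 0.03 m).
It also fails if it takes over 58 s, if anything falls off the work surface, if the arm or the gripper's body presses on something with over 40 N, if the wrist force passes 120 N, or if a joint passes its speed limit or range.

## Working session

There is one attempt and no reset: what is moved stays moved. The work goes in short steps, Python scripts to look and compute and a tool call to move; the robot and the scene stay as the last step left them, time stands still between calls to the robot, and variables do not carry over. Pictures are saved under pics/ and viewed, at most 10 in all, crops included, and the job is handed in when it is done.

Besides the shell and the picture viewer there is one more tool, called after "Request:" as a command line: name --argument value ..., lists and objects as JSON in quotes. drive_tool: Moves the arm, as the interface text tells. Its arguments: {"type":"object","properties":{"commands":{"type":"array"},"grip_force":{"type":"number"}},"required":["commands"]}

```bash
mkdir -p pics; ls; python3 - <<'E'
from plant import r
import cv2,numpy as np,pickle
s=r.get_state();print({k:np.round(v,3).tolist() for k,v in s.items()})
ims=[]
for c in("scene","top"):
    d=r.capture(c);ims.append(d["frame"]);print(c,d["fx"],d["cx"],d["cy"],np.round(d["world_from_camera"],3).tolist())
    for l in("blue_roll_center","cap_center","black_roll_center","stand_seat"):
        try:
            for t in r.trace(l,c)[:2]:
                p=t["pixels"];v,u=np.nonzero(p);print(c,l,round(t["score"],2),t["extent"],p.sum(),u.mean().round(1),v.mean().round(1))
        except Exception as e:print(l,e)
    cv2.imwrite(f"pics/{c}0.png",d["frame"][:,:,::-1])
E
```

```text
pics
{'time_s': 0.0, 'joints': [-49.61, 20.592, 0.636, -0.02, -70.136, -16.508], 'qd': [0.097, 0.001, -0.027, 0.099, 0.189, 0.029], 'joint_torque': [0.0, -58.273, 29.306, 6.998, 0.007, -0.0], 'tcp_pos': [0.273, -0.617, 0.197], 'eef_rot': [179.906, -0.008, -156.125], 'contact_force': [-0.503, 0.375, 0.675], 'moment': [-0.03, -0.024, 0.057], 'gripper_force': 0.0, 'gripper_width': 0.088}
scene 525.0221744366763 277.866966206817 209.28334234492073 [[0.703, -0.487, 0.518, 0.029], [-0.711, -0.478, 0.516, -0.681], [-0.003, -0.731, -0.682, 0.651], [0.0, 0.0, 0.0, 1.0]]
scene blue_roll_center 0.64 [220.3, 224.2, 254.9, 272.1] 1382 237.4 247.1
scene cap_center 0.82 [264.2, 274.4, 296.8, 313.8] 1131 280.8 292.1
scene black_roll_center 0.9 [188.3, 196.1, 221.8, 233.1] 1290 206.7 213.3
scene stand_seat 0.59 [244.4, 145.5, 299.2, 203.4] 1903 270.1 182.5
top 461.05119695560364 277.77545343465005 211.27524745511178 [[-0.012, -0.988, 0.151, 0.348], [-1.0, 0.016, 0.027, -0.247], [-0.029, -0.151, -0.988, 0.915], [0.0, 0.0, 0.0, 1.0]]
top blue_roll_center 0.62 [263.5, 240.4, 293.2, 274.6] 593 276.5 257.2
top cap_center 0.6 [322.3, 248.3, 347.7, 276.0] 570 335.6 264.3
top cap_center 0.57 [204.5, 154.5, 258.5, 207.3] 2281 230.3 177.6
top black_roll_center 0.56 [208.9, 231.7, 245.3, 266.3] 719 225.5 249.8
top stand_seat 0.93 [205.0, 151.1, 260.1, 206.1] 2273 230.4 177.4
```

View pics/scene0.png

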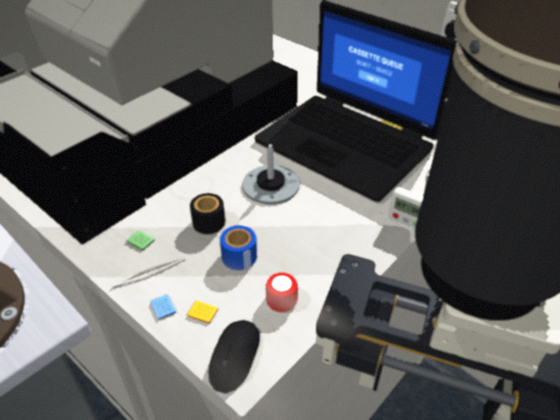

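View pics/top0.png

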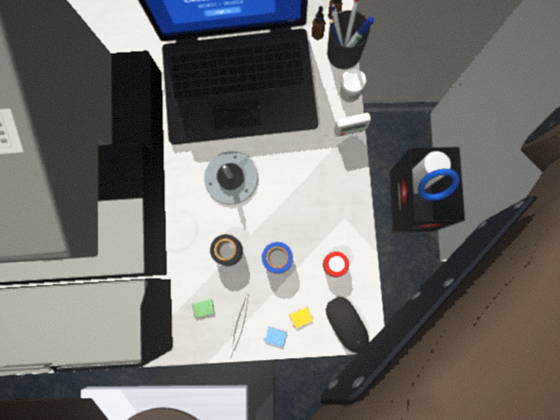

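The scene view shows the black roll (207,213), blue roll (238,247), cap (281,292) and stand (270,182). The top view shows the stand at (231,178), black (226,250), blue (277,257) and cap (336,264). The low-score second "cap" in the top view is actually the stand. Next I'll fit cylinder silhouettes.

```bash
cat > h.py <<'E'
from plant import r
import cv2,numpy as np
from scipy.optimize import least_squares
D=dict(blue_roll_center=(.03,0,.046),cap_center=(.024,0,.040),black_roll_center=(.03,0,.046),stand_seat=(.055,0,.008))
a=np.linspace(0,2*np.pi,120)
def proj(d,P):
    T=np.linalg.inv(d["world_from_camera"]);q=P@T[:3,:3].T+T[:3,3]
    return np.c_[d["fx"]*q[:,0]/q[:,2]+d["cx"],d["fy"]*q[:,1]/q[:,2]+d["cy"]]
def cyl(x,y,R,z0,z1):
    c=np.c_[x+R*np.cos(a),y+R*np.sin(a)]
    return np.vstack([np.c_[c,0*a+z] for z in(z0,z1)])
def ext(uv): return np.r_[uv.min(0),uv.max(0)]
def ray(d,u,v,z):
    W=np.array(d["world_from_camera"]);q=W[:3,:3]@[(u-d["cx"])/d["fx"],(v-d["cy"])/d["fy"],1]
    o=W[:3,3];return o+q*(z-o[2])/q[2]
def fit(l,views,z=0):
    """views: [(capture, extent)]; base of the cylinder at z"""
    R,z0,z1=D[l];g=ray(views[0][0],*(np.array(views[0][1]).reshape(2,2).mean(0)),z+z1/2)[:2]
    f=lambda p:np.concatenate([ext(proj(d,cyl(*p,R,z+z0,z+z1)))-e for d,e in views])
    s=least_squares(f,g,loss="soft_l1");return s.x,s.fun
E
python3 - <<'E'
from h import *
d={c:r.capture(c) for c in("scene","top")}
for l in D:
    V={}
    for c in d:
        t=[t for t in r.trace(l,c)]
        if t: V[c]=(d[c],np.array(t[0]["extent"]))
    for n,v in list(V.items())+[("both",None)]:
        vs=[v] if v else list(V.values())
        if l=="stand_seat" and n!="top": continue
        x,res=fit(l,vs);print(l,n,x.round(4),res.round(1))
# spindle tip in the pictures
b=[ ("scene",270,146)]
print("tip scene",ray(d["scene"],270,146,.094).round(4))
E
```

```text
blue_roll_center scene [ 0.3977 -0.2226] [-0.8  0.5  0.8 -0.5]
blue_roll_center top [ 0.3942 -0.2207] [ 2.   1.6 -1.9 -1.7]
blue_roll_center both [ 0.3967 -0.2223] [-1.4  0.7  0.3 -0.3  2.9  0.3 -1.  -3. ]
cap_center scene [ 0.3795 -0.3345] [-0.  -1.1  0.   0.9]
cap_center top [ 0.3783 -0.3315] [-0.5  1.6  0.4 -1.8]
cap_center both [ 0.3799 -0.3332] [-0.4 -1.7 -0.4  0.2  0.4  0.8  1.3 -2.7]
black_roll_center scene [ 0.4112 -0.1271] [ 0.4 -1.5 -0.4  1.3]
black_roll_center top [ 0.4114 -0.1243] [-0.3 -0.3  0.4  0.3]
black_roll_center both [ 0.4118 -0.1252] [-0.1 -2.2 -0.9  0.5  0.1 -0.5  0.8  0.1]
stand_seat top [ 0.5547 -0.1303] [ 0.7  0.1 -0.7 -0.1]
tip scene [ 0.5601 -0.1325  0.094 ]
```

Request:
drive_tool --commands '[{"tx":0.205,"ty":0.658,"tz":-0.08,"turn":0.735,"hand":0},{"tx":0.205,"ty":0.658,"tz":-0.08,"turn":0.735,"hand":0},{"tx":0.205,"ty":0.658,"tz":-0.08,"turn":0.735,"hand":0},{"tx":0.205,"ty":0.658,"tz":-0.08,"turn":0.735,"hand":0},{"tx":0.205,"ty":0.658,"tz":-0.08,"turn":0.735,"hand":0},{"tx":0.205,"ty":0.658,"tz":-0.08,"turn":0.735,"hand":0},{"tx":0.205,"ty":0.658,"tz":-0.08,"turn":0.735,"hand":0},{"tx":0.205,"ty":0.658,"tz":-0.08,"turn":0.735,"hand":0},{"tx":0.205,"ty":0.658,"tz":-0.08,"turn":0.735,"hand":0},{"tx":0.205,"ty":0.658,"tz":-0.08,"turn":0.735,"hand":0}]'

```text
time_s: 2.0
tcp_pos: [0.397, -0.2203, 0.15]
eef_rot: [-180.0, 0.0, -89.7]
contact_force: [0.9, -0.7, 0.1]
gripper_width: 0.0878
gripper_force: 0.0
```

Request:
drive_tool --commands '[{"tx":-0.001,"ty":-0.003,"tz":-0.06},{"tx":-0.001,"ty":-0.003,"tz":-0.12},{"tx":-0.001,"ty":-0.003,"tz":-0.16},{"tx":-0.001,"ty":-0.003,"tz":-0.19},{"tx":-0.001,"ty":-0.003,"tz":-0.217},{"tx":-0.001,"ty":-0.003,"tz":-0.217},{"tx":-0.001,"ty":-0.003,"tz":-0.217}]'

```text
invalid input
```

Request:
drive_tool --commands '[{"hand":0.5},{"hand":1},{"hand":1},{"hand":1},{"hand":1},{"hand":1},{"hand":1},{"hand":1}]' --grip_force 20

```text
invalid input
```

Request:
drive_tool --commands '[{"tx":-0.001,"ty":-0.003,"tz":-0.06,"turn":0,"hand":0},{"tx":-0.001,"ty":-0.003,"tz":-0.12,"turn":0,"hand":0},{"tx":-0.001,"ty":-0.003,"tz":-0.16,"turn":0,"hand":0},{"tx":-0.001,"ty":-0.003,"tz":-0.19,"turn":0,"hand":0},{"tx":-0.001,"ty":-0.003,"tz":-0.217,"turn":0,"hand":0},{"tx":-0.001,"ty":-0.003,"tz":-0.217,"turn":0,"hand":0},{"tx":-0.001,"ty":-0.003,"tz":-0.217,"turn":0,"hand":0}]'

```text
time_s: 2.7
tcp_pos: [0.3956, -0.2248, 0.0198]
eef_rot: [180.0, -0.0, -90.0]
contact_force: [0.9, -0.2, 0.4]
gripper_width: 0.0877
gripper_force: 0.0
```

Request:
drive_tool --commands '[{"tx":0,"ty":0.003,"tz":0,"turn":0,"hand":0.2},{"tx":0,"ty":0.003,"tz":0,"turn":0,"hand":1},{"tx":0,"ty":0.003,"tz":0,"turn":0,"hand":1},{"tx":0,"ty":0.003,"tz":0,"turn":0,"hand":1},{"tx":0,"ty":0.003,"tz":0,"turn":0,"hand":1},{"tx":0,"ty":0.003,"tz":0,"turn":0,"hand":1},{"tx":0,"ty":0.003,"tz":0,"turn":0,"hand":1},{"tx":0,"ty":0.003,"tz":0,"turn":0,"hand":1}]' --grip_force 20

```text
time_s: 3.5
tcp_pos: [0.3956, -0.2224, 0.0195]
eef_rot: [180.0, -0.0, -90.0]
contact_force: [0.1, 0.2, -0.3]
gripper_width: 0.0292
gripper_force: 0.0
```

```bash
python3 - <<'E'
from h import *
s=r.get_state();print(s["gripper_width"],s["gripper_force"])
ims=[]
for c in("scene","top"):
    d=r.capture(c);u,v=proj(d,np.array([[.396,-.222,.03]]))[0].astype(int);f=d["frame"]
    y0=max(0,v-80);x0=max(0,u-110)
    ims.append(cv2.resize(f[y0:y0+150,x0:x0+200],(400,300)*1,interpolation=cv2.INTER_CUBIC));print(c,u,v,x0,y0)
    for l in("blue_roll_center","cap_center","black_roll_center"):
        t=r.trace(l,c)
        if t:print(l,t[0]["score"],t[0]["extent"],fit(l,[(d,np.array(t[0]["extent"]))])[0])
cv2.imwrite("pics/a.png",np.hstack(ims)[:,:,::-1])
E
```

```text
0.029155302085561455 0.0
scene 237 244 127 164
blue_roll_center 0.86 [218.2, 223.3, 257.7, 269.0] [ 0.39837104 -0.2211237 ]
cap_center 0.78 [264.5, 274.6, 298.5, 312.8] [ 0.38026147 -0.33746321]
top 277 256 167 176
cap_center 0.64 [321.1, 250.0, 347.6, 277.8] [ 0.3809711  -0.33026024]
```

View pics/a.png

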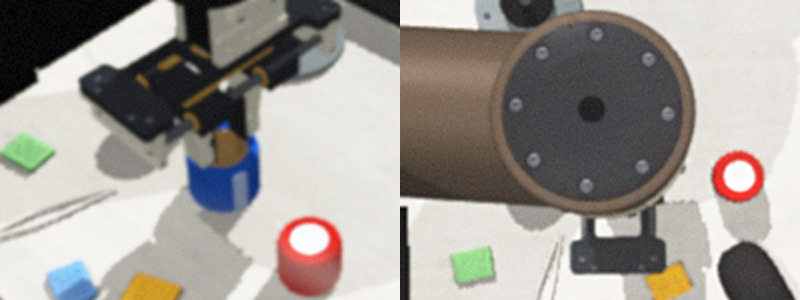

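The scene crop shows a finger overlapping the roll's bore, and the 29 mm opening means the roll isn't gripped. I'll overlay the projected fingertips to see where they are.

```bash
python3 - <<'E'
from h import *
d=r.capture("scene");f=d["frame"].copy();s=r.get_state();print(s["gripper_width"],s["gripper_force"],s["tcp_pos"])
x0,y0,k=190,150,8
g=cv2.resize(f[y0:y0+75,x0:x0+100] if 0 else f[200:275,190:290],(800,600),interpolation=cv2.INTER_CUBIC)
y0=200
X,Y,Z=s["tcp_pos"];w=s["gripper_width"]/2
def dr(P,c):
    for u,v in proj(d,np.array(P)): cv2.circle(g,(int((u-x0+.5)*k),int((v-y0+.5)*k)),4,c,-1)
dr([[X-w,Y,Z],[X-w,Y,Z+.03],[X-w,Y,Z+.06]],(0,255,0))
dr([[X+w,Y,Z],[X+w,Y,Z+.03],[X+w,Y,Z+.06]],(255,0,255))
dr(cyl(.3975,-.222,.017,.046,.046),(255,255,0))
dr(cyl(.3975,-.222,.03,.0,.046),(255,255,255))
cv2.imwrite("pics/b.png",g[:,:,::-1])
E
```

```text
0.0007948217191142958 0.0 [ 0.39564756 -0.2223982   0.01956851]
```

View pics/b.png

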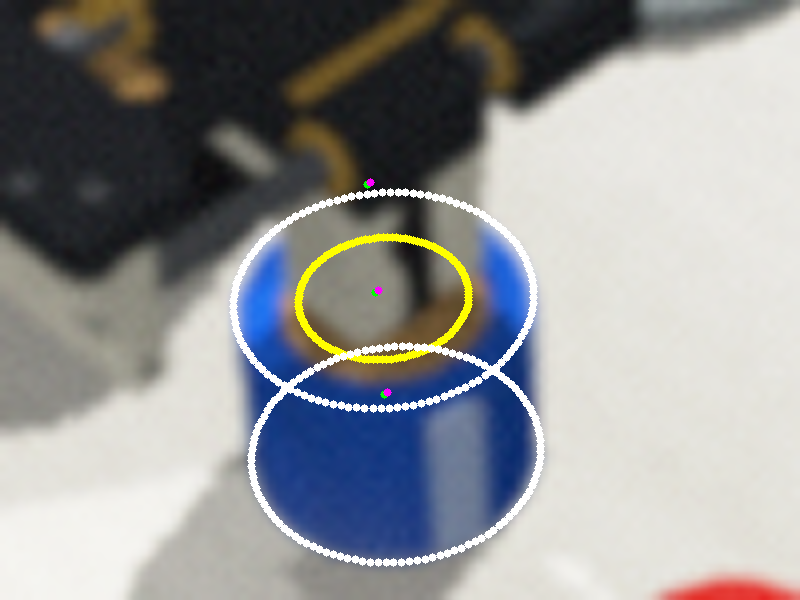

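The fingers are fully shut and look wider than the bore, so the tips may be just above the roll, which would mean the TCP offset is wrong. I'll lift straight up and compare the shut tips with the projected TCP.

Request:
drive_tool --commands '[{"tx":0,"ty":0,"tz":0.08,"turn":0,"hand":1},{"tx":0,"ty":0,"tz":0.1,"turn":0,"hand":1},{"tx":0,"ty":0,"tz":0.1,"turn":0,"hand":1},{"tx":0,"ty":0,"tz":0.1,"turn":0,"hand":1}]'

```text
time_s: 4.35
tcp_pos: [0.3955, -0.2223, 0.0794]
eef_rot: [-180.0, 0.0, -90.0]
contact_force: [1.0, 0.7, 0.1]
gripper_width: 0.0003
gripper_force: 0.0
```

```bash
python3 - <<'E'
from h import *
d=r.capture("scene");f=d["frame"].copy();s=r.get_state();print(s["gripper_width"],s["gripper_force"],s["tcp_pos"])
k=5;X,Y,Z=s["tcp_pos"];u,v=proj(d,np.array([[X,Y,Z]]))[0];x0,y0=int(u)-80,int(v)-60;print(x0,y0)
g=cv2.resize(f[y0:y0+120,x0:x0+160],(800,600),interpolation=cv2.INTER_CUBIC)
def dr(P,c):
    for u,v in proj(d,np.array(P)): cv2.circle(g,(int((u-x0+.5)*k),int((v-y0+.5)*k)),4,c,-1)
dr([[X,Y,Z],[X,Y,Z+.019]],(0,255,0))
dr([[X-.021,Y-.01,Z],[X-.021,Y+.01,Z],[X+.021,Y-.01,Z],[X+.021,Y+.01,Z]],(255,0,255))
t=r.trace("blue_roll_center","scene")
if t:print(t[0]["score"],t[0]["extent"],fit("blue_roll_center",[(d,np.array(t[0]["extent"]))]))
cv2.imwrite("pics/c.png",g[:,:,::-1])
E
```

```text
0.0009401917275969321 0.0 [ 0.39499197 -0.22221305  0.07890627]
155 162
0.71 [221.7, 223.5, 257.8, 272.3] (array([ 0.39783763, -0.22624028]), array([-1.11079847,  1.2433218 ,  1.22053438, -1.15408621]))
```

View pics/c.png

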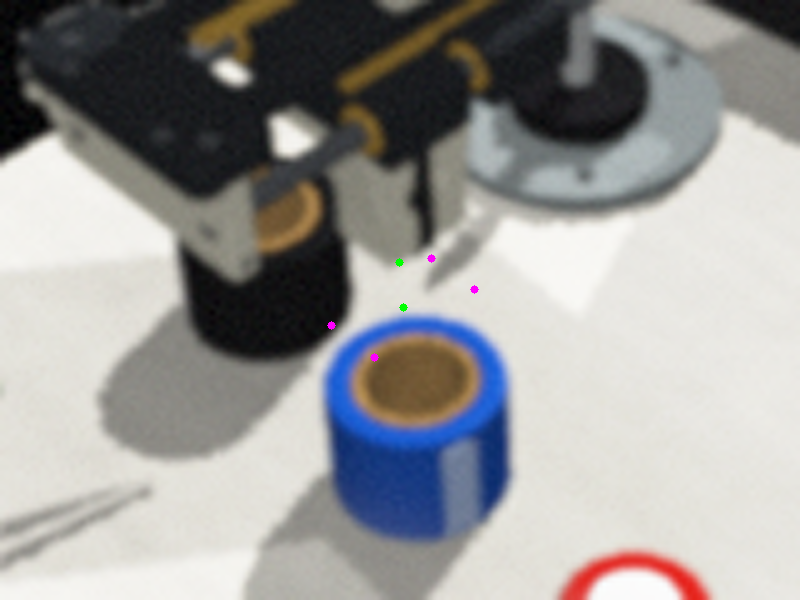

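Picture c shows the shut tips about 18 px (~35 mm) above the projected TCP, near (234,215). The fingers closed above the roll without touching anything. The horizontal position looks right, so the real tip height is roughly the reported z plus 35 mm. I'll reopen, go lower under force watch and measure again.

Request:
drive_tool --commands '[{"tx":0.003,"ty":0,"tz":0,"turn":0,"hand":0},{"tx":0.003,"ty":0,"tz":0,"turn":0,"hand":0},{"tx":0.003,"ty":0,"tz":0,"turn":0,"hand":0},{"tx":0.003,"ty":0,"tz":0,"turn":0,"hand":0},{"tx":0.003,"ty":0,"tz":0,"turn":0,"hand":0},{"tx":0.003,"ty":0,"tz":0,"turn":0,"hand":0},{"tx":0.003,"ty":0,"tz":0,"turn":0,"hand":0},{"tx":0.003,"ty":0,"tz":0,"turn":0,"hand":0},{"tx":0.003,"ty":0,"tz":0,"turn":0,"hand":0},{"tx":0.003,"ty":0,"tz":0,"turn":0,"hand":0}]'

```text
time_s: 5.45
tcp_pos: [0.3975, -0.2224, 0.0796]
eef_rot: [-180.0, -0.0, -90.0]
contact_force: [-0.5, 0.1, 0.4]
gripper_width: 0.0748
gripper_force: 0.0
```

Request:
drive_tool --commands '[{"tx":0,"ty":0,"tz":-0.05,"turn":0,"hand":0},{"tx":0,"ty":0,"tz":-0.08,"turn":0,"hand":0},{"tx":0,"ty":0,"tz":-0.1,"turn":0,"hand":0},{"tx":0,"ty":0,"tz":-0.11,"turn":0,"hand":0},{"tx":0,"ty":0,"tz":-0.12,"turn":0,"hand":0},{"tx":0,"ty":0,"tz":-0.13,"turn":0,"hand":0},{"tx":0,"ty":0,"tz":-0.13,"turn":0,"hand":0},{"tx":0,"ty":0,"tz":-0.13,"turn":0,"hand":0}]'

```text
time_s: 6.25
tcp_pos: [0.3976, -0.2224, 0.0018]
eef_rot: [-180.0, -0.0, -90.0]
contact_force: [-0.2, -0.2, 0.0]
gripper_width: 0.088
gripper_force: 0.0
```

```bash
python3 - <<'E'
from h import *
d=r.capture("scene");f=d["frame"].copy();s=r.get_state();print(s["gripper_width"],s["contact_force"],s["tcp_pos"])
k=5;x0,y0=157,162
g=cv2.resize(f[y0:y0+120,x0:x0+160],(800,600),interpolation=cv2.INTER_CUBIC)
X,Y,Z=s["tcp_pos"]
def dr(P,c):
    for u,v in proj(d,np.array(P)): cv2.circle(g,(int((u-x0+.5)*k),int((v-y0+.5)*k)),4,c,-1)
for z,c in((0,(255,0,255)),(.03,(0,255,0))):
  dr([[X+q,Y-.0095,z] for q in(-.065,-.044,.044,.065)],c)
cv2.imwrite("pics/d.png",g[:,:,::-1])
E
```

```text
0.08765648096903769 [-0.1914022   0.22056457 -0.09683329] [ 0.39774179 -0.22244757  0.00191461]
```

View pics/d.png

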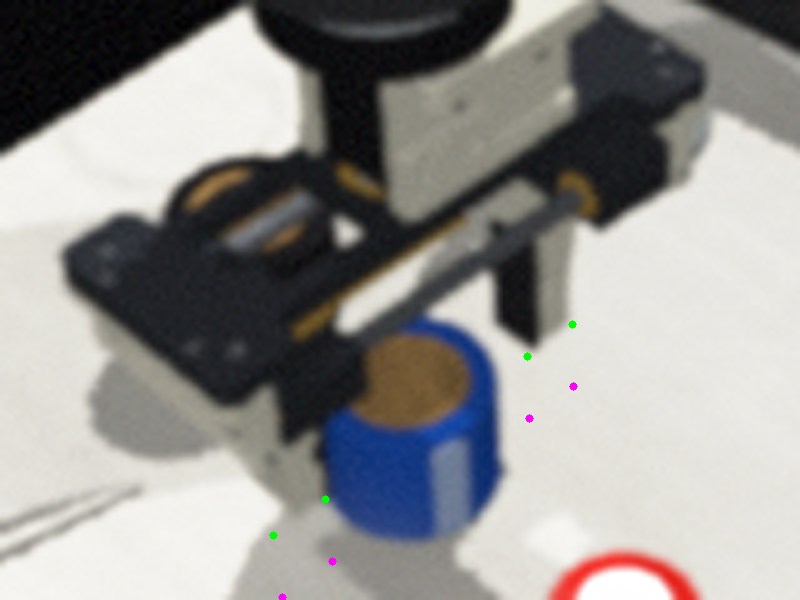

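The open fingertips line up with the z = 0.03 markers, with the far tip at about (535,345), so the true tip height is the reported z plus ~33 mm. Horizontally they straddle the roll properly. I'll go 15 mm lower and grip.

Request:
drive_tool --commands '[{"tx":0,"ty":0,"tz":-0.013,"turn":0,"hand":0},{"tx":0,"ty":0,"tz":-0.025,"turn":0,"hand":0},{"tx":0,"ty":0,"tz":-0.025,"turn":0,"hand":0.3},{"tx":0,"ty":0,"tz":-0.025,"turn":0,"hand":1},{"tx":0,"ty":0,"tz":-0.025,"turn":0,"hand":1},{"tx":0,"ty":0,"tz":-0.025,"turn":0,"hand":1},{"tx":0,"ty":0,"tz":-0.025,"turn":0,"hand":1},{"tx":0,"ty":0,"tz":-0.025,"turn":0,"hand":1},{"tx":0,"ty":0,"tz":-0.025,"turn":0,"hand":1}]' --grip_force 20

```text
time_s: 7.2
tcp_pos: [0.3973, -0.2224, -0.0134]
eef_rot: [180.0, 0.0, -90.0]
contact_force: [-1.3, 1.1, 2.5]
gripper_width: 0.0584
gripper_force: 20.0
```

Request:
drive_tool --commands '[{"tx":0,"ty":0,"tz":0,"turn":0,"hand":1},{"tx":0,"ty":0,"tz":0,"turn":0,"hand":1},{"tx":0,"ty":0,"tz":0,"turn":0,"hand":1}]'

```text
time_s: 7.5
tcp_pos: [0.3973, -0.2224, -0.0134]
eef_rot: [180.0, 0.0, -90.0]
contact_force: [-1.8, 1.4, 3.5]
gripper_width: 0.0585
gripper_force: 20.0
```

Request:
drive_tool --commands '[{"tx":0,"ty":0,"tz":0.03,"turn":0,"hand":1},{"tx":0,"ty":0,"tz":0.08,"turn":0,"hand":1},{"tx":0,"ty":0,"tz":0.13,"turn":0,"hand":1},{"tx":0,"ty":0,"tz":0.18,"turn":0,"hand":1},{"tx":0,"ty":0,"tz":0.22,"turn":0,"hand":1},{"tx":0,"ty":0,"tz":0.22,"turn":0,"hand":1},{"tx":0,"ty":0,"tz":0.22,"turn":0,"hand":1}]'

```text
time_s: 8.2
tcp_pos: [0.3976, -0.2222, 0.1185]
eef_rot: [-179.9, 0.0, -90.0]
contact_force: [-0.3, -0.0, -1.7]
gripper_width: 0.0584
gripper_force: 20.0
```

```bash
python3 - <<'E'
from h import *
s=r.get_state();print(s["gripper_width"],s["gripper_force"],s["contact_force"],s["tcp_pos"])
d=r.capture("scene");t=r.trace("blue_roll_center","scene");X,Y,Z=s["tcp_pos"]
for q in t[:1]:
    print(q["score"],q["extent"]);print([ (z,fit("blue_roll_center",[(d,np.array(q["extent"]))],z)) for z in(.125,.13,.135)])
t=r.trace("stand_seat","scene")
for q in t[:1]:
    print(q["score"],q["extent"])
    # base: left/right extents & bottom ; tip: top
    f=lambda p:[*(ext(proj(d,cyl(*p,.055,0,.008)))-q["extent"])[[0,2,3]],proj(d,np.array([[*p,.094]]))[0,1]-q["extent"][1]]
    o=least_squares(f,[.555,-.13],loss="soft_l1");print(o.x,o.fun)
d=r.capture("top")
for q in r.trace("stand_seat","top")[:1]:
    print(q["score"],fit("stand_seat",[(d,np.array(q["extent"]))]))
E
```

```text
0.05836374256431624 19.999449255410582 [-0.34729111 -0.02846301 -1.65411826] [ 0.39757001 -0.22222636  0.11850522]
0.76 [221.4, 158.3, 254.4, 207.2]
[(0.125, (array([ 0.41309586, -0.21864546]), array([-2.93861756, -0.49479671,  6.12309193,  0.32499685]))), (0.13, (array([ 0.40954167, -0.22333904]), array([-2.97135599, -0.78978955,  6.50107099,  0.52285833]))), (0.135, (array([ 0.40603262, -0.22799403]), array([-2.99829631, -1.11522199,  6.89029722,  0.69685009])))]
0.81 [255.3, 149.9, 299.1, 206.1]
[ 0.56524521 -0.14377519] [-7.65179881  6.71412336  1.03927703 -2.48611658]
0.46 (array([ 0.62936508, -0.10418458]), array([-15.68722537, -34.72047515,  11.68468615,   3.2067083 ]))
```

```bash
python3 - <<'E'
from h import *
d=r.capture("scene");t=r.capture("top")
es=np.array([244.4,145.5,299.2,203.4]);et=np.array([205.0,151.1,260.1,206.1])
def f(p):
    return [*(ext(proj(d,cyl(*p,.055,0,.008)))-es)[[0,2,3]],proj(d,np.array([[*p,.094]]))[0,1]-es[1],*(ext(proj(t,cyl(*p,.055,0,.008)))-et)]
o=least_squares(f,[.555,-.13],loss="soft_l1");print(o.x,o.fun.round(1))
im=cv2.imread("pics/scene0.png")
# spindle column profile by brightness on rows 150-165
g=cv2.cvtColor(im,cv2.COLOR_BGR2GRAY)
for v in(150,155,160,165):print(v,g[v,262:280])
print(proj(d,np.array([[*o.x,.094],[*o.x,.06],[*o.x,.03]])))
E
```

```text
[ 0.55954671 -0.13192026] [-3.2 -0.   2.2  0.5  0.3 -0.8 -0.3 -1.9]
150 [178 179 176 174 165 144 134 133 130 123 111  85  51  33  26  23  27  27]
155 [188 176 173 171 159 143 132 129 126 121 129 153 173 176 177 170 163 153]
160 [168 171 174 172 161 144 130 131 120 122 122 142 164 170 175 174 175 176]
165 [225 205 190 178 173 152 133 128 123 119 123 143 164 176 177 172 166 159]
[[269.54204133 146.00403624]
 [269.80441668 161.11291567]
 [270.02563292 173.85164888]]
```

Request:
drive_tool --commands '[{"tx":0.06,"ty":0.035,"tz":0,"turn":0,"hand":1},{"tx":0.12,"ty":0.07,"tz":0,"turn":0,"hand":1},{"tx":0.18,"ty":0.1,"tz":0,"turn":0,"hand":1},{"tx":0.23,"ty":0.13,"tz":0,"turn":0,"hand":1},{"tx":0.267,"ty":0.152,"tz":0,"turn":0,"hand":1},{"tx":0.267,"ty":0.152,"tz":0,"turn":0,"hand":1},{"tx":0.267,"ty":0.152,"tz":0,"turn":0,"hand":1},{"tx":0.267,"ty":0.152,"tz":0,"turn":0,"hand":1}]'

```text
time_s: 9.35
tcp_pos: [0.5567, -0.1315, 0.1181]
eef_rot: [179.9, 0.0, -90.0]
contact_force: [-1.4, 0.5, -1.4]
gripper_width: 0.0588
gripper_force: 20.0
```

```bash
python3 - <<'E'
from h import *
s=r.get_state();print(s["gripper_width"],s["gripper_force"],s["contact_force"],s["tcp_pos"])
d=r.capture("scene");f=d["frame"]
X,Y,Z=s["tcp_pos"]
k=5;x0,y0=190,100
g=cv2.resize(f[y0:y0+120,x0:x0+160],(800,600),interpolation=cv2.INTER_CUBIC)
def dr(P,c):
    for u,v in proj(d,np.array(P)): cv2.circle(g,(int((u-x0+.5)*k),int((v-y0+.5)*k)),2,c,-1)
dr([[.558,-.131,z] for z in(.02,.05,.094)],(255,0,0))
dr(cyl(X,Y,.03,.132,.178),(255,255,0))
cv2.imwrite("pics/e.png",g[:,:,::-1])
E
```

```text
0.05876366753080585 19.999510464258492 [-1.37447517  0.47419513 -1.39375396] [ 0.55672554 -0.13146234  0.11806426]
```

View pics/e.png

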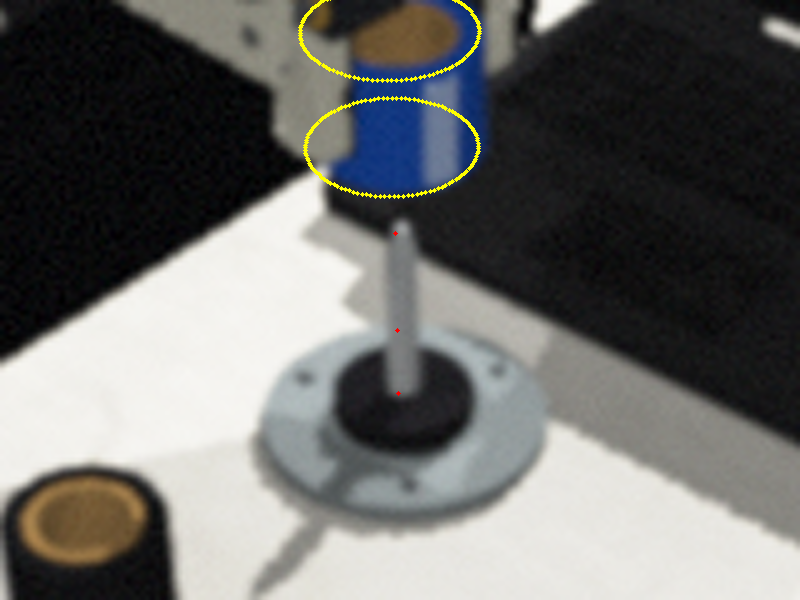

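The spindle tip at (402,222) is centred under the roll, whose bottom spans about 335–488 px. Alignment is within a couple of mm, so I'll descend in stages.

Request:
drive_tool --commands '[{"tx":0,"ty":0,"tz":-0.03,"turn":0,"hand":1},{"tx":0,"ty":0,"tz":-0.06,"turn":0,"hand":1},{"tx":0,"ty":0,"tz":-0.08,"turn":0,"hand":1},{"tx":0,"ty":0,"tz":-0.1,"turn":0,"hand":1},{"tx":0,"ty":0,"tz":-0.12,"turn":0,"hand":1},{"tx":0,"ty":0,"tz":-0.12,"turn":0,"hand":1},{"tx":0,"ty":0,"tz":-0.12,"turn":0,"hand":1}]'

```text
time_s: 10.1
tcp_pos: [0.5577, -0.1313, 0.0466]
eef_rot: [180.0, -0.0, -90.0]
contact_force: [0.5, -0.5, -1.0]
gripper_width: 0.0587
gripper_force: 20.0
```

Request:
drive_tool --commands '[{"tx":0,"ty":0,"tz":-0.02,"turn":0,"hand":1},{"tx":0,"ty":0,"tz":-0.035,"turn":0,"hand":1},{"tx":0,"ty":0,"tz":-0.045,"turn":0,"hand":1},{"tx":0,"ty":0,"tz":-0.055,"turn":0,"hand":1},{"tx":0,"ty":0,"tz":-0.055,"turn":0,"hand":1},{"tx":0,"ty":0,"tz":-0.055,"turn":0,"hand":1}]'

```text
time_s: 10.7
tcp_pos: [0.5576, -0.1312, 0.0134]
eef_rot: [180.0, -0.0, -90.0]
contact_force: [0.6, 1.1, -2.0]
gripper_width: 0.0589
gripper_force: 20.0
```

Request:
drive_tool --commands '[{"tx":0,"ty":0,"tz":-0.003,"turn":0,"hand":1},{"tx":0,"ty":0,"tz":-0.006,"turn":0,"hand":1},{"tx":0,"ty":0,"tz":-0.009,"turn":0,"hand":1},{"tx":0,"ty":0,"tz":-0.01,"turn":0,"hand":1},{"tx":0,"ty":0,"tz":-0.01,"turn":0,"hand":1}]'

```text
time_s: 11.2
tcp_pos: [0.5576, -0.1312, 0.0075]
eef_rot: [180.0, 0.0, -90.0]
contact_force: [0.3, -0.4, -2.1]
gripper_width: 0.0585
gripper_force: 20.0
```

Request:
drive_tool --commands '[{"tx":0,"ty":0,"tz":-0.001,"turn":0,"hand":0},{"tx":0,"ty":0,"tz":-0.001,"turn":0,"hand":0},{"tx":0,"ty":0,"tz":-0.001,"turn":0,"hand":0},{"tx":0,"ty":0,"tz":-0.001,"turn":0,"hand":0},{"tx":0,"ty":0,"tz":-0.001,"turn":0,"hand":0},{"tx":0,"ty":0,"tz":-0.001,"turn":0,"hand":0}]'

```text
time_s: 11.8
tcp_pos: [0.5577, -0.1312, 0.007]
eef_rot: [-180.0, 0.0, -90.0]
contact_force: [-0.0, 0.7, 0.2]
gripper_width: 0.0877
gripper_force: 0.0
```

Request:
drive_tool --commands '[{"tx":0,"ty":0,"tz":0.05,"turn":0,"hand":0},{"tx":0,"ty":0,"tz":0.1,"turn":0,"hand":0},{"tx":0,"ty":0,"tz":0.17,"turn":0,"hand":0},{"tx":0,"ty":0,"tz":0.22,"turn":0,"hand":0},{"tx":0,"ty":0,"tz":0.22,"turn":0,"hand":0},{"tx":0,"ty":0,"tz":0.22,"turn":0,"hand":0}]'

```text
time_s: 12.4
tcp_pos: [0.5579, -0.1311, 0.1396]
eef_rot: [-179.9, 0.0, -90.0]
contact_force: [0.1, -0.1, -0.6]
gripper_width: 0.088
gripper_force: 0.0
```

```bash
python3 - <<'E'
from h import *
s=r.get_state();print(s["gripper_width"],s["contact_force"],s["tcp_pos"])
V={"blue_roll_center":[],"cap_center":[]}
for c in("scene","top"):
    d=r.capture(c)
    if c=="scene":
        g=cv2.resize(d["frame"][120:270,190:350],(800,750)[:2] and (640,600),interpolation=cv2.INTER_CUBIC);cv2.imwrite("pics/f.png",g[:,:,::-1])
    for l in V:
        t=r.trace(l,c)
        if t:
            e=np.array(t[0]["extent"]);x,q=fit(l,[(d,e)],.02 if l[0]=="b" else 0);print(c,l,t[0]["score"],e,x,q.round(1))
E
```

```text
0.08801075128896975 [ 0.0744532  -0.09650418 -0.56574769] [ 0.55789645 -0.13105925  0.13964346]
scene blue_roll_center 0.95 [256.1 148.1 287.2 189.6] [ 0.5612475  -0.13510748] [-0.9  0.9  0.9 -0.9]
scene cap_center 0.58 [263.7 276.  298.9 308.5] [ 0.38375985 -0.33361942] [ 1.4 -6.2 -1.4  3.2]
top blue_roll_center 0.69 [212.8 156.5 247.3 190.3] [ 0.55718872 -0.13260731] [ 0.3 -0.9 -0.3  0.9]
top cap_center 0.67 [321.9 250.5 346.7 280.1] [ 0.37852692 -0.3299983 ] [-1.1  1.7  1.  -2. ]
```

View pics/f.png

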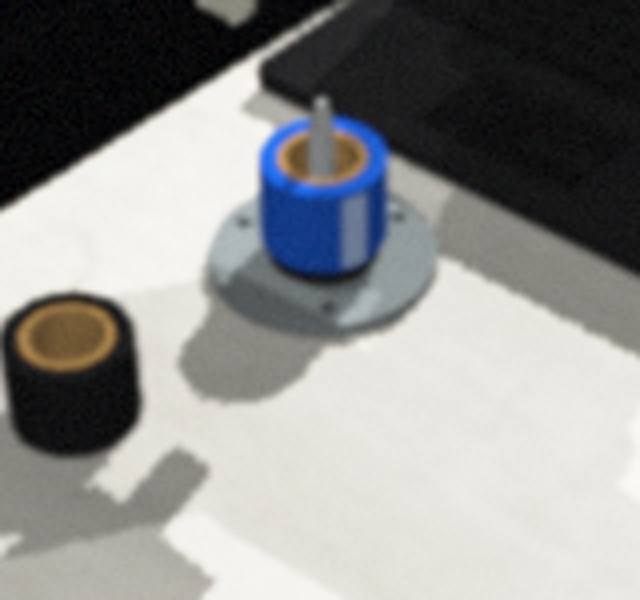

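The blue roll is seated with the spindle up through its bore (spindle top at about (320,100) in the crop). The fits also put it within a few mm of the axis. Next is the cap, gripped on a diagonal to stay clear of the mouse.

Request:
drive_tool --commands '[{"tx":-0.297,"ty":-0.337,"tz":0,"turn":-0.5,"hand":0},{"tx":-0.297,"ty":-0.337,"tz":0,"turn":-0.5,"hand":0},{"tx":-0.297,"ty":-0.337,"tz":0,"turn":-0.5,"hand":0},{"tx":-0.297,"ty":-0.337,"tz":0,"turn":-0.5,"hand":0},{"tx":-0.297,"ty":-0.337,"tz":0,"turn":-0.5,"hand":0},{"tx":-0.297,"ty":-0.337,"tz":0,"turn":-0.5,"hand":0},{"tx":-0.297,"ty":-0.337,"tz":0,"turn":-0.5,"hand":0},{"tx":-0.297,"ty":-0.337,"tz":0,"turn":-0.5,"hand":0},{"tx":-0.297,"ty":-0.337,"tz":0,"turn":-0.5,"hand":0}]'

```text
time_s: 13.6
tcp_pos: [0.3799, -0.333, 0.1387]
eef_rot: [180.0, -0.0, -134.9]
contact_force: [-0.2, 0.8, 0.9]
gripper_width: 0.088
gripper_force: 0.0
```

Request:
drive_tool --commands '[{"tx":0,"ty":0,"tz":-0.06,"turn":0,"hand":0},{"tx":0,"ty":0,"tz":-0.12,"turn":0,"hand":0},{"tx":0,"ty":0,"tz":-0.17,"turn":0,"hand":0},{"tx":0,"ty":0,"tz":-0.2,"turn":0,"hand":0},{"tx":0,"ty":0,"tz":-0.2,"turn":0,"hand":0},{"tx":0,"ty":0,"tz":-0.2,"turn":0,"hand":0}]'

```text
time_s: 14.2
tcp_pos: [0.3802, -0.333, 0.0192]
eef_rot: [180.0, -0.0, -134.9]
contact_force: [0.0, -0.4, 1.6]
gripper_width: 0.0878
gripper_force: 0.0
```

Request:
drive_tool --commands '[{"tx":0,"ty":0,"tz":-0.03,"turn":0,"hand":0},{"tx":0,"ty":0,"tz":-0.05,"turn":0,"hand":0},{"tx":0,"ty":0,"tz":-0.062,"turn":0,"hand":0},{"tx":0,"ty":0,"tz":-0.062,"turn":0,"hand":0},{"tx":0,"ty":0,"tz":-0.062,"turn":0,"hand":0}]'

```text
time_s: 14.7
tcp_pos: [0.3797, -0.3336, -0.0178]
eef_rot: [-180.0, 0.0, -135.0]
contact_force: [-0.2, 0.0, -0.8]
gripper_width: 0.088
gripper_force: 0.0
```

Request:
drive_tool --commands '[{"tx":0,"ty":0,"tz":0,"turn":0,"hand":0.3},{"tx":0,"ty":0,"tz":0,"turn":0,"hand":0.6},{"tx":0,"ty":0,"tz":0,"turn":0,"hand":1},{"tx":0,"ty":0,"tz":0,"turn":0,"hand":1},{"tx":0,"ty":0,"tz":0,"turn":0,"hand":1},{"tx":0,"ty":0,"tz":0,"turn":0,"hand":1},{"tx":0,"ty":0,"tz":0,"turn":0,"hand":1},{"tx":0,"ty":0,"tz":0,"turn":0,"hand":1},{"tx":0,"ty":0,"tz":0,"turn":0,"hand":1},{"tx":0,"ty":0,"tz":0,"turn":0,"hand":1}]' --grip_force 15

```text
time_s: 15.7
tcp_pos: [0.3795, -0.3334, -0.0182]
eef_rot: [-180.0, 0.0, -135.0]
contact_force: [0.7, 0.3, 1.6]
gripper_width: 0.0478
gripper_force: 15.0
```

Request:
drive_tool --commands '[{"tx":0,"ty":0,"tz":0.03,"turn":0,"hand":1},{"tx":0,"ty":0,"tz":0.08,"turn":0,"hand":1},{"tx":0,"ty":0,"tz":0.14,"turn":0,"hand":1},{"tx":0,"ty":0,"tz":0.2,"turn":0,"hand":1},{"tx":0,"ty":0,"tz":0.22,"turn":0,"hand":1},{"tx":0,"ty":0,"tz":0.22,"turn":0,"hand":1},{"tx":0,"ty":0,"tz":0.22,"turn":0,"hand":1}]'

```text
time_s: 16.4
tcp_pos: [0.3788, -0.3329, 0.1128]
eef_rot: [179.9, 0.0, -135.0]
contact_force: [0.4, -0.0, -2.0]
gripper_width: 0.0477
gripper_force: 15.0
```

Request:
drive_tool --commands '[{"tx":0.07,"ty":0.08,"tz":0,"turn":0,"hand":1},{"tx":0.12,"ty":0.13,"tz":0,"turn":0,"hand":1},{"tx":0.17,"ty":0.19,"tz":0,"turn":0,"hand":1},{"tx":0.22,"ty":0.25,"tz":0,"turn":0,"hand":1},{"tx":0.27,"ty":0.31,"tz":0,"turn":0,"hand":1},{"tx":0.299,"ty":0.335,"tz":0,"turn":0,"hand":1},{"tx":0.299,"ty":0.335,"tz":0,"turn":0,"hand":1},{"tx":0.299,"ty":0.335,"tz":0,"turn":0,"hand":1},{"tx":0.299,"ty":0.335,"tz":0,"turn":0,"hand":1}]'

```text
time_s: 17.3
tcp_pos: [0.5575, -0.1331, 0.1126]
eef_rot: [179.9, -0.1, -135.0]
contact_force: [-0.5, -0.2, -1.1]
gripper_width: 0.0476
gripper_force: 15.0
```

```bash
python3 - <<'E'
from h import *
s=r.get_state();print(s["gripper_width"],s["contact_force"],s["tcp_pos"])
d=r.capture("scene");f=d["frame"];k=5;x0,y0=190,85
X,Y,Z=s["tcp_pos"]
g=cv2.resize(f[y0:y0+120,x0:x0+160],(800,600),interpolation=cv2.INTER_CUBIC)
def dr(P,c):
    for u,v in proj(d,np.array(P)): cv2.circle(g,(int((u-x0+.5)*k),int((v-y0+.5)*k)),2,c,-1)
z=Z+.0182
dr(cyl(X,Y,.024,z,z+.04),(255,255,0));dr([[X,Y,z],[.559,-.132,.094]],(0,255,0))
cv2.imwrite("pics/g.png",g[:,:,::-1])
E
```

```text
0.0476406897164583 [-0.47638398 -0.18641665 -1.11525212] [ 0.55753646 -0.13310337  0.11264809]
```

View pics/g.png

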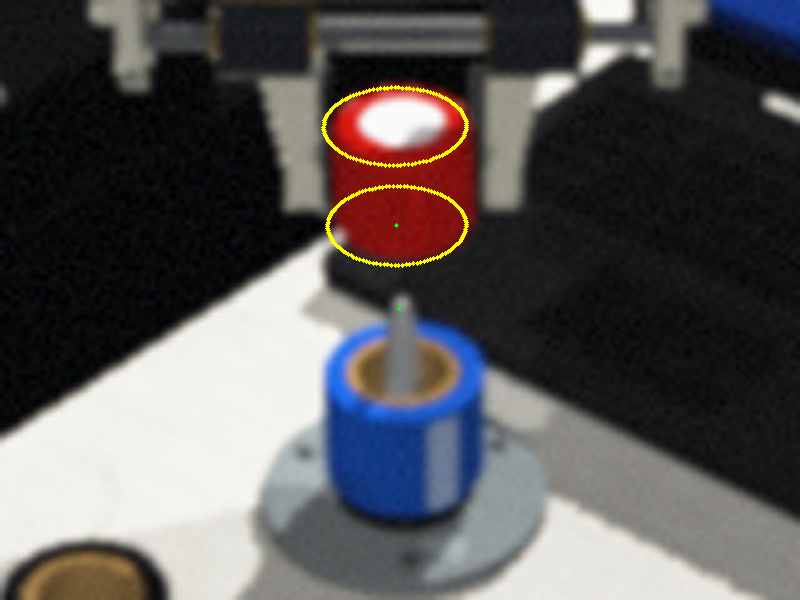

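The cap (centre column ~403) is lined up with the spindle (column ~402). Descending in stages.

Request:
drive_tool --commands '[{"tx":0.001,"ty":0.001,"tz":-0.03,"turn":0,"hand":1},{"tx":0.001,"ty":0.001,"tz":-0.05,"turn":0,"hand":1},{"tx":0.001,"ty":0.001,"tz":-0.065,"turn":0,"hand":1},{"tx":0.001,"ty":0.001,"tz":-0.075,"turn":0,"hand":1},{"tx":0.001,"ty":0.001,"tz":-0.08,"turn":0,"hand":1},{"tx":0.001,"ty":0.001,"tz":-0.08,"turn":0,"hand":1}]'

```text
time_s: 17.95
tcp_pos: [0.5593, -0.1319, 0.0655]
eef_rot: [180.0, -0.0, -135.0]
contact_force: [0.2, 0.5, -0.8]
gripper_width: 0.0479
gripper_force: 15.0
```

Request:
drive_tool --commands '[{"tx":0,"ty":0,"tz":-0.008,"turn":0,"hand":1},{"tx":0,"ty":0,"tz":-0.016,"turn":0,"hand":1},{"tx":0,"ty":0,"tz":-0.022,"turn":0,"hand":1},{"tx":0,"ty":0,"tz":-0.026,"turn":0,"hand":1},{"tx":0,"ty":0,"tz":-0.026,"turn":0,"hand":1},{"tx":0,"ty":0,"tz":-0.026,"turn":0,"hand":1}]'

```text
time_s: 18.55
tcp_pos: [0.5595, -0.1318, 0.0502]
eef_rot: [180.0, -0.0, -135.0]
contact_force: [-0.0, 0.2, -0.6]
gripper_width: 0.0472
gripper_force: 15.0
```

Request:
drive_tool --commands '[{"tx":0,"ty":0,"tz":-0.003,"turn":0,"hand":1},{"tx":0,"ty":0,"tz":-0.003,"turn":0,"hand":1},{"tx":0,"ty":0,"tz":-0.003,"turn":0,"hand":1},{"tx":0,"ty":0,"tz":-0.003,"turn":0,"hand":0},{"tx":0,"ty":0,"tz":-0.003,"turn":0,"hand":0},{"tx":0,"ty":0,"tz":-0.003,"turn":0,"hand":0},{"tx":0,"ty":0,"tz":-0.003,"turn":0,"hand":0},{"tx":0,"ty":0,"tz":-0.003,"turn":0,"hand":0},{"tx":0,"ty":0,"tz":-0.003,"turn":0,"hand":0},{"tx":0,"ty":0,"tz":-0.003,"turn":0,"hand":0}]'

```text
time_s: 19.55
tcp_pos: [0.5595, -0.1318, 0.0484]
eef_rot: [-180.0, 0.0, -135.0]
contact_force: [0.2, 0.2, 0.0]
gripper_width: 0.0875
gripper_force: 0.0
```

Request:
drive_tool --commands '[{"tx":0,"ty":0,"tz":0.04,"turn":0,"hand":0},{"tx":0,"ty":0,"tz":0.1,"turn":0,"hand":0},{"tx":0,"ty":0,"tz":0.17,"turn":0,"hand":0},{"tx":0,"ty":0,"tz":0.2,"turn":0,"hand":0},{"tx":0,"ty":0,"tz":0.2,"turn":0,"hand":0},{"tx":0,"ty":0,"tz":0.2,"turn":0,"hand":0}]'

```text
time_s: 20.15
tcp_pos: [0.5593, -0.1317, 0.1684]
eef_rot: [-180.0, 0.0, -135.0]
contact_force: [-0.3, 0.6, -1.0]
gripper_width: 0.0879
gripper_force: 0.0
```

```bash
python3 - <<'E'
from h import *
s=r.get_state();print(s["gripper_width"],s["contact_force"],s["tcp_pos"])
d=r.capture("scene");f=d["frame"];k=5;x0,y0=190,100
for l,z in(("blue_roll_center",.02),("cap_center",.066),("black_roll_center",0)):
    t=r.trace(l,"scene")
    if t:e=np.array(t[0]["extent"]);x,q=fit(l,[(d,e)],z);print(l,t[0]["score"],e,x,q.round(1))
g=cv2.resize(f[y0:y0+120,x0:x0+160],(800,600),interpolation=cv2.INTER_CUBIC)
cv2.imwrite("pics/i.png",g[:,:,::-1])
E
```

```text
0.08785900135740199 [-0.34674156  0.61309894 -0.98838226] [ 0.55926    -0.13166728  0.16835037]
blue_roll_center 0.86 [254.7 155.5 284.1 187.6] [ 0.55769146 -0.13287292] [-1.8 -6.2  1.8  1.5]
cap_center 0.82 [256.1 134.5 286.9 164.9] [ 0.56226936 -0.13434088] [ 1.8 -1.9 -1.9  1.7]
black_roll_center 0.72 [186.7 195.4 225.4 232.9] [ 0.41133454 -0.12415183] [ 0.7 -3.2 -0.8  2.2]
```

View pics/i.png

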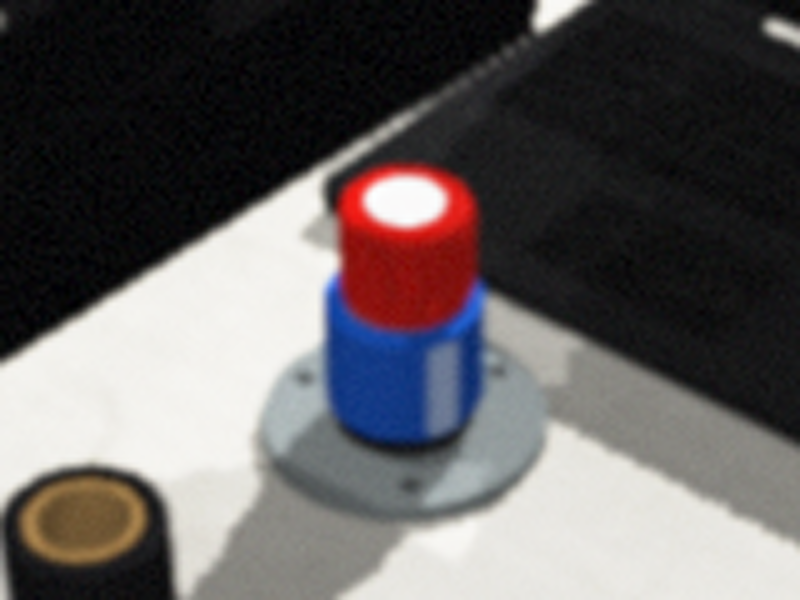

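The cap sits flat and centred on the blue roll (cap top at about (405,200)). The gripper is clear and the black roll hasn't moved. Handing in.

```bash
python3 -c "
from plant import r
print(r.close_job())"
```

```text
the job is handed in; nothing more can be done
None
```

The blue roll is down on its seat, the red cap sits flat on top of it, the black roll hasn't moved and the gripper has let go; I handed the job in at about 20 s, and no verdict was shown.

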